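# Dial open the lock box and draw out its drawer

### The arm

A 6-joint arm with a two-finger parallel gripper is mounted at the origin on a cart in front of the work surface, level with it; the furniture and walls round the work are solid. World frame = base frame: x ahead of the robot, y to its left, z up, the work surface at z = 0. Lengths are in mm, angles in rad, forces in N, time in s.
With the tool pointing down it reaches from about 275 to 825 mm from the base axis. Payload 4.9 kg.
Tool frame: the origin (TCP) lies at the very end of the fingers, on their centre line; the grasp point (between the pads) lies 19 mm behind it (grasp_offset is the distance from the TCP to the grasp point, in mm); x points along the fingers, z is the direction in which the jaws open and shut, and the axes are right-handed (so a half turn about x gives the same grasp; the last joint's range is limited). The gripper opens to 85 mm and grips with 20 to 120 N. Pads are 22 mm wide; open, the fingers measure 114 mm over their backs; the gripper's body (76 mm by 85 mm) begins 54 mm behind the grasp point. The pads swing forward as they close: fully open they stand 13 mm farther back than shut.
Start: joints at [1.168, 0.326, -0.193, 1.052, 0, 1.437], TCP at [146.06, 530.269, 231.281] pointing down, gripper open.
Joint ranges: [-2.65, 2.65], [-0.97, 1.79], [-1.3, 1.35], [-1.93, 2.1], [-1.47, 1.37], [-3.14, 3.14]. Speed limits (rad/s): [2.57, 2.57, 3.14, 3.14, 3.14, 3.14].

### API

Orientations are given as a unit quaternion [x, y, z, w].
In Python, from plant import state, get_image, job_done, boxes_of, masks_of, grasp_offset gives the robot as it stands. The module is installed in compiled form; this text tells all that it offers.
- The arm moves only by the tool arm_command, never from a script. Its argument "deltas" is text: rows parted by semicolons, each of 6 numbers parted by spaces: the shift along the tool's x, y, z in cm, then the turn, a rotation vector about the tool's x, y, z in degrees. In form: tx ty tz rx ry rz; .... A call has 1 to 20 rows; each row is the pose to reach, as a shift and turn from the pose commanded when the call began, along the tool's axes at that moment; what a row does not reach only later rows make up. A row lasts 1/12 s, in which the tool goes at most 41.7 mm and 7.16 degrees, less where a joint would pass 70% of its speed; a pose out of reach is approached as far as the arm can. A call with a gripper value outside its range is refused whole. "jaw" is the opening in per cent of the stroke, from 0 (shut) to 100 (fully open), set as the call begins (left out, the last holds). The fingers move at their own pace and stop on an object; "squeeze" is the grip in N (left out, the last holds). Time passes only in rows, so rows that repeat a pose let the fingers close. It gives the time, the measured TCP pose, the force and the opening at its end, in the units of the state.
- state(): the state, without advancing time (a new reading comes with each control period).
- get_image(name): name is "side" or "top" or "wrist"; returns a dict with "pixels" (400x640x3 uint8, blue, green, red), "z_map" (400x640 float32, mm along the optical axis (not along the pixel's ray), 0 where there is no reading), "fov_y" (degrees; the focal length in pixels is half the picture's height over the tangent of half this angle, whatever the lens; pixels are square), "cx", "cy" (the principal point, pixels), "xyz" and "orientation" of the camera in the world. Camera axes: x right, y up, looking along -z (the intrinsics and any distortion apply to the point x, -y, -z); pixel columns grow to the right and rows downward; lengths in mm; the calibration is good to about 2 mm. A picture is of the moment at which its call begins.
- job_done(): hands the job in, once; it reports no verdict.
Trained networks look in the newest picture that a camera, given by its name, has taken for a name from the list of things; names that differ only in an ending like _2 or _b are one class to them, and where a whole thing is asked for, a point or a joint stands for the part that bears it (a point fixed in the world has none). Each returns a list of dicts, best first, with "confidence" (0 to 1); they miss things now and then, are a little off and sometimes report something else, mostly with a low value. They report only what shows in the picture. A call takes as long as a camera call.
- boxes_of(camera, label): "position" ([column, row] as shares, 0 to 1, of the picture: columns of its width, rows of its height, amid what is visible of it).
- masks_of(camera, label): "mask" (400x640 bool, what is visible of it) and "position" ([column, row] as shares, 0 to 1, of the picture: columns of its width, rows of its height, amid what is visible of it).
The state is a dict: "clock": time; "qpos": joint angles; "qvel": joint speeds; "joint_torque": joint torques, N m; "tcp_pos": TCP position; "tcp_rot": TCP orientation; "ft_force": force on the tool from outside, world axes, zero at the start; "torque": the same for the moment, N m; "opening": finger opening in mm.
Only numpy, scipy, OpenCV 4.12 (cv2) and the standard library are available. Lean on these libraries where they do the work, as an engineer would, in place of code of your own. Each camera call takes 0.05 s, during which the arm holds its last target.

### The job

Open the small lock box on the worktop with its combination: turn the dial right (clockwise) to 3, back left past 0 to 37 without overshooting, pausing about half a second at each number, then right again, slowly, until you feel it stop, and leave it there; do not force it against the stop. Then draw the drawer by its bar handle all the way out, without tugging hard at it if it is still locked, let go, and leave the other things on the worktop where they are.

Things in the scene. Friction and masses are not known exactly. Their poses are not given: they have to be found in the camera images.
- lockbox: Grey steel lock box fixed to the worktop, 110 (x) x 120 (y) x 62 mm high. Origin: centre of its underside; the drawer comes out along its own -x. On its top, about the dial, a fixed scale of 40 unlettered black marks, 9 degrees each, numbered 0 to 39 clockwise from above; mark 0 is the longest and thickest, on the box's +x (back) side; every fifth mark is a little longer.
- dial (a joint): Angle of the black dial on the box, rad, left (counter-clockwise from above) positive; 0: its bright pointer line at mark 0. Number 3 is -0.471, number 37 is +0.471 (three marks left of 0). Steady drag 0.07 to 0.11 N m; it stays where left. Numbers need be right within 0.12 rad; 37 overshot by more than that can spoil the opening for good.
- dial_grip (a point): Point on the dial's axis at the height to grip it, 84 mm above the worktop. The knob is round, fluted, 41 mm in diameter, with its top at 97 mm and vertical sides down to 69 mm, above a flat skirt of 62 mm diameter; axis vertical, 15 mm behind (+x) the box's centre. It can be gripped at any yaw from above.
- dial_pointer (a point): Outer end of the bright pointer line on the dial's skirt, 29 mm from the dial's axis, 68 mm above the worktop. The direction from the axis to it, compared with the box's +x, is the dial angle.
- handle_grip (a point): Middle of the drawer's horizontal steel bar handle, 44 mm above the worktop, 95 mm before the box's centre when shut; the bar is 70 mm long along the box's y, about 10 mm thick, its axis 35 mm clear of the drawer front. Grip it from above across the box's x.
- drawer (a joint): How far the drawer is out, m: 0 shut, 0.045 fully out at its end stop. It slides with about 1.5 N of friction. Locked, it gives 2 mm and then holds; more than 18 N of pull on it locked is too much. A small black memory stick lies in it.
- cam: Hidden steel cam under the dial that turns with it and lands on the stop (inside the box; no need to see it). Its origin is on the dial's axis.
- dial_stop: Hidden stop in the box, where the last turn right ends: 0.63 to 1.1 rad right of mark 0, different each time. Slightly springy (14 N m per rad), 25 mm from the dial's axis: 20 N on it are 0.5 N m on the dial, and that is too much. With the dial left on it (within 0.1 rad), the drawer is unlocked. Origin: on the dial's axis.
- parts_tray: Small tray of parts, 94 x 127 x 29 mm, a bystander. Origin: centre of its underside.
- part_block: Light metal block with two holes, 30 x 45 x 20 mm, a bystander. Origin: centre of its underside.
- flange: Round flange, 62 mm in diameter, 21 mm high, a bystander. Origin: centre of its underside.
- tape_roll: Roll of tape lying flat, 91 mm in diameter, 24 mm high, a bystander. Origin: centre of its underside.
- hex_key: Dark hex key, 26 x 83 x 7 mm, a bystander. Origin: centre of its underside.
- wheel2: Hidden wheel in the box that is set by turning left to 37. It and the cam hold the drawer's bolt pin until the combination is dialled. Origin: on the dial's axis.

How it is judged:
By the outcome, as a careful person would: the job done as asked, in the order asked, and still so for the second after the job is handed in, with the robot touching nothing.
It also fails if it takes over 64 s, if anything falls off the work surface, if the arm or the gripper's body presses on something with over 40 N, if the wrist force passes 120 N, or if a joint passes its speed limit or range.

## Working session

There is one attempt and no reset: what is moved stays moved. The work goes in short steps, Python scripts to look and compute and a tool call to move; the robot and the scene stay as the last step left them, time stands still between calls to the robot, and variables do not carry over. Pictures are saved under pics/ and viewed, and the job is handed in when it is done.

Besides the shell and the picture viewer there is one more tool, called as name(argument=value, ...) on one line, values as JSON. arm_command: Moves the arm, as the interface text tells. Its arguments: {"type":"object","properties":{"deltas":{"type":"string"},"jaw":{"type":"number"},"squeeze":{"type":"number"}},"required":["deltas"]}

```bash
mkdir -p pics; cat > h.py <<'E'
import numpy as np, cv2
from scipy.spatial.transform import Rotation as R
from plant import *
def ray(im,u,v):
    f=200/np.tan(np.radians(im["fov_y"])/2)
    return np.array([(u-im["cx"])/f,-(v-im["cy"])/f,-1.0])
def to_w(im,p): return R.from_quat(im["orientation"]).apply(p)+np.array(im["xyz"])
def px_z(im,u,v,z):
    d=R.from_quat(im["orientation"]).apply(ray(im,u,v)); o=np.array(im["xyz"])
    return o+d*(z-o[2])/d[2]
def px_d(im,u,v): return to_w(im,ray(im,u,v)*im["z_map"][int(round(v)),int(round(u))])
def proj(im,P):
    f=200/np.tan(np.radians(im["fov_y"])/2)
    c=R.from_quat(im["orientation"]).inv().apply(np.array(P)-np.array(im["xyz"]))
    return im["cx"]+f*c[0]/-c[2], im["cy"]-f*c[1]/-c[2]
E
python3 - <<'E'
from h import *
s=state();print({k:np.round(v,3) for k,v in s.items()},grasp_offset if not callable(grasp_offset) else grasp_offset())
for n in("top","side","wrist"):
    im=get_image(n);cv2.imwrite(f"pics/{n}0.png",im["pixels"]);print(n,im["fov_y"],im["cx"],im["cy"],im["xyz"],im["orientation"],[k for k in im])
    for l in("lockbox","dial","dial_grip","dial_pointer","handle_grip"):
        b=boxes_of(n,l)[:2]
        for x in b:
            u,v=x["position"][0]*640,x["position"][1]*400
            print(l,round(x["confidence"],2),round(u,1),round(v,1),px_d(im,min(u,639),min(v,399)).round(1))
E
```

```text
{'clock': np.float64(0.0), 'qpos': array([ 1.168,  0.327, -0.194,  1.052, -0.   ,  1.437]), 'qvel': array([-0.   ,  0.001,  0.001,  0.   , -0.   , -0.   ]), 'joint_torque': array([ 1.0000e-03, -4.4339e+01,  2.6244e+01,  1.5000e-02,  0.0000e+00,
       -0.0000e+00]), 'tcp_pos': array([145.844, 529.701, 230.5  ]), 'tcp_rot': array([-0.429,  0.563,  0.428,  0.562]), 'ft_force': array([-0.815, -0.406,  0.077]), 'torque': array([-0.025, -0.013,  0.035]), 'opening': np.float64(85.297)} 18.700000000000003
top 55.3373121625139 316.34133483768693 203.45969209619219 [ 514.5909512    29.63719758 1057.2952201 ] [-0.03172707  0.02003835  0.71433627 -0.69879579] ['pixels', 'z_map', 'fov_y', 'cx', 'cy', 'xyz', 'orientation']
lockbox 0.66 307.1 203.0 [586.9  68.2  96.7]
lockbox 0.61 399.3 246.5 [ 469.1 -177.3    8.7]
dial 0.68 306.8 193.9 [609.6  68.2 100.3]
dial 0.56 401.2 245.8 [ 471.1 -181.4   14.6]
dial_grip 0.88 309.9 197.1 [601.5  60.7  99.5]
dial_pointer 0.62 311.2 197.5 [600.4  57.5  98.4]
handle_grip 0.72 304.1 236.3 [502.7  79.6  47.6]
side 52.778771911414964 319.19998757838556 202.20839845927333 [378.3450131  706.70395176 573.37965268] [-0.07248951  0.45383085  0.87826762 -0.13201825] ['pixels', 'z_map', 'fov_y', 'cx', 'cy', 'xyz', 'orientation']
lockbox 0.82 318.2 229.2 [570.6 109.9  63.6]
lockbox 0.74 308.5 212.7 [597.5  89.3  84.4]
dial_grip 0.71 305.8 210.1 [602.4  91.2  91.2]
handle_grip 0.85 343.3 235.1 [530.5  59.7  17.8]
handle_grip 0.4 306.4 211.7 [600.9  92.1  88.2]
wrist 60.45630238490268 319.0927097877477 195.8774988131077 [ 73.72307318 550.6990236  373.7603318 ] [-0.11873555 -0.0904067   0.5990708   0.78666554] ['pixels', 'z_map', 'fov_y', 'cx', 'cy', 'xyz', 'orientation']
```

View pics/top0.png

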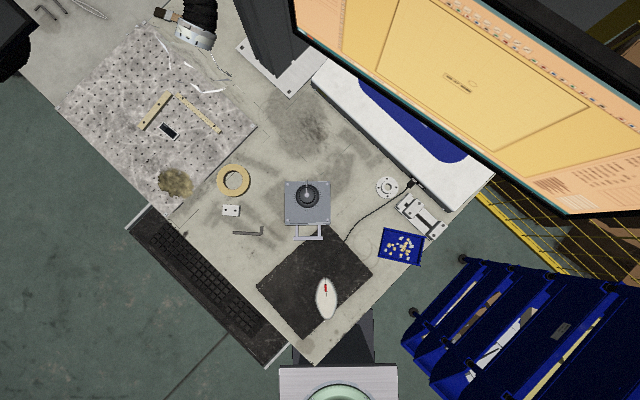

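```bash
python3 - <<'E'
import cv2
a=cv2.imread("pics/top0.png")[150:265,250:370]
cv2.imwrite("pics/topc.png",cv2.resize(a,None,fx=5,fy=5,interpolation=2))
a=cv2.imread("pics/side0.png")[150:290,230:410]
cv2.imwrite("pics/sidec.png",cv2.resize(a,None,fx=4,fy=4,interpolation=2))
E
```

```text
(no output)
```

View pics/topc.png

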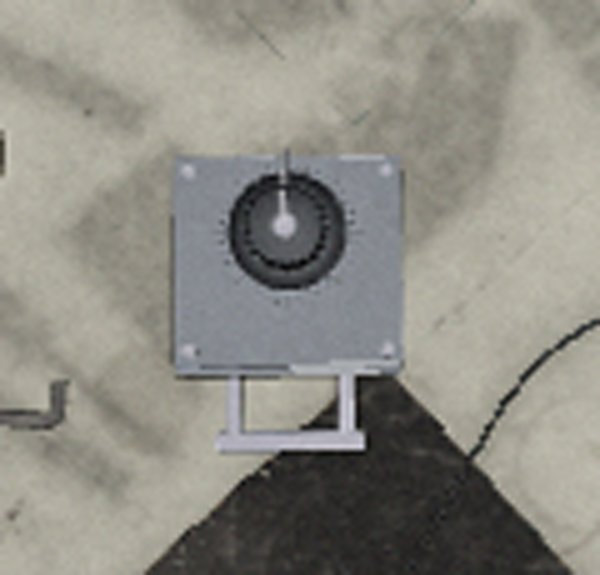

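View pics/sidec.png

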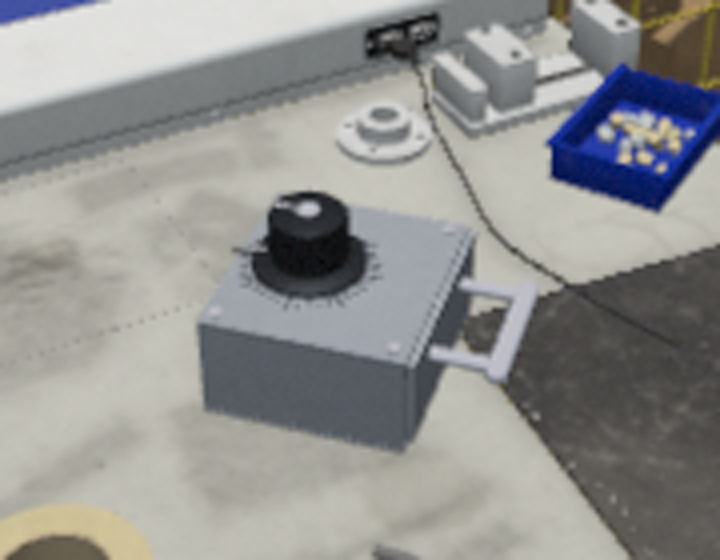

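View pics/side0.png

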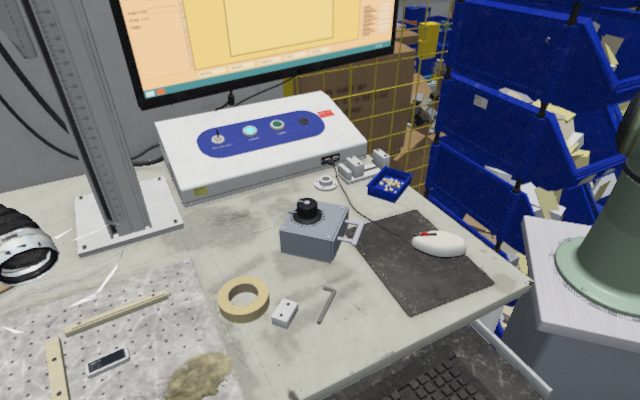

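```bash
python3 - <<'E'
from h import *
s=state();print(R.from_quat(s["tcp_rot"]).as_matrix().round(3))
Rt=R.from_quat(s["tcp_rot"])
im=get_image("wrist");print("cam in tool",Rt.inv().apply(np.array(im["xyz"])-s["tcp_pos"]).round(1)); print((Rt.inv()*R.from_quat(im["orientation"])).as_matrix().round(3))
im=get_image("top")
# cloud of box top
v,u=np.mgrid[165:250,270:350]
f=200/np.tan(np.radians(im["fov_y"])/2); z=im["z_map"][165:250,270:350]
P=np.stack([(u-im["cx"])/f*z,-(v-im["cy"])/f*z,-z],-1).reshape(-1,3)
W=to_w(im,P)
m=(W[:,2]>52)&(W[:,2]<75);uv=np.c_[u.ravel(),v.ravel()][m]
print(m.sum(),np.median(W[m,2]))
r=cv2.minAreaRect(W[m][:,:2].astype(np.float32));print("rect",r)
k=W[:,2]>85;print("knob",W[k].mean(0),k.sum(), W[k].min(0),W[k].max(0))
h=(W[:,2]>30)&(W[:,2]<52)&(W[:,0]<525);print("handle",W[h].mean(0),h.sum(),cv2.minAreaRect(W[h][:,:2].astype(np.float32)))
for lab,uv0,zz in(("ptr",(306.8,185.0),68),("axis97",(306.8,195),97),("TL",(285,181.2),62),("TR",(330.2,181),62),("BL",(284.9,223.5),62),("BR",(330,223.5),62),("h0",(293.8,238),44),("h1",(323,238),44)):
    print(lab,px_z(im,*uv0,zz).round(1))
E
```

```text
[[ 0.    -0.964  0.266]
 [ 0.     0.266  0.964]
 [-1.     0.     0.   ]]
cam in tool [-142.5   75.2    0.5]
[[ 0.     0.295 -0.955]
 [-0.     0.955  0.295]
 [ 1.     0.     0.   ]]
1797 63.41690874658502
rect ((572.6255493164062, 68.74705505371094), (118.28646850585938, 154.04510498046875), 89.10926055908203)
knob [596.29696087  64.12174577 213.11282621] 241 [514.5909512   29.63719758  85.90982317] [ 628.14986602   88.90458262 1057.2952201 ]
handle [503.36400195  71.3548773   48.49891452] 164 ((508.5018005371094, 70.5876235961914), (76.50189208984375, 31.703601837158203), 88.76124572753906)
ptr [636.2  69.1  68. ]
axis97 [607.2  68.4  97. ]
TL [648.4 126.5  62. ]
TR [646.1   7.7  62. ]
BL [537.2 128.5  62. ]
BR [534.6  10.9  62. ]
h0 [498.7 107.3  44. ]
h1 [497.1  29.9  44. ]
```

View pics/wrist0.png

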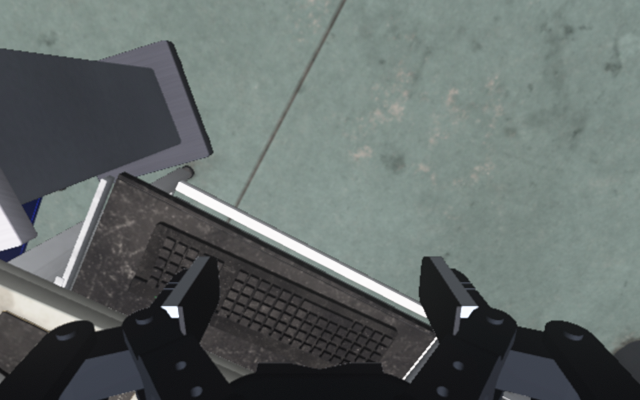

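```bash
python3 - <<'E'
from h import *
for n in("top","side"):
    im=get_image(n)
    v,u=np.mgrid[0:400:3,0:640:3];f=200/np.tan(np.radians(im["fov_y"])/2); z=im["z_map"][::3,::3]
    ok=z>0
    W=to_w(im,np.stack([(u-im["cx"])/f*z,-(v-im["cy"])/f*z,-z],-1)[ok])
    for lo,hi in((60,150),(150,300),(300,500),(500,900)):
        m=(W[:,2]>lo)&(W[:,2]<hi)&(W[:,0]>250)&(W[:,0]<1000)&(abs(W[:,1])<600)
        w=W[m]
        if len(w):
            d=np.hypot(w[:,0],w[:,1]);i=np.argsort(d)[:200:25]
            print(n,lo,hi,m.sum());print(w[i].round(0).tolist())
s=state();Rt=R.from_quat(s["tcp_rot"])
# target yaw -0.55 box-rel
d=Rt.inv().apply(np.array([607-s["tcp_pos"][0],68.3-s["tcp_pos"][1],200-s["tcp_pos"][2]]))
yaw=np.degrees(np.arctan2(Rt.as_matrix()[1,1],Rt.as_matrix()[0,1]));print(d/10,yaw,"rx",-((-31.5-yaw)%360))
E
```

```text
top 60 150 1305
[[539.0, 11.0, 60.0], [548.0, 89.0, 63.0], [564.0, 81.0, 63.0], [565.0, 128.0, 62.0], [586.0, 33.0, 63.0], [592.0, 63.0, 95.0], [602.0, 48.0, 69.0], [603.0, 104.0, 63.0]]
top 150 300 788
[[251.0, -509.0, 155.0], [254.0, -526.0, 191.0], [262.0, -533.0, 219.0], [270.0, -539.0, 202.0], [285.0, -541.0, 161.0], [287.0, -551.0, 167.0], [293.0, -557.0, 287.0], [298.0, -565.0, 262.0]]
top 300 500 2719
[[250.0, -506.0, 368.0], [259.0, -523.0, 321.0], [275.0, -537.0, 318.0], [303.0, -568.0, 303.0], [533.0, -458.0, 339.0], [570.0, -412.0, 419.0], [578.0, -402.0, 442.0], [564.0, -422.0, 381.0]]
top 500 900 2992
[[570.0, -412.0, 506.0], [580.0, -401.0, 531.0], [588.0, -391.0, 534.0], [592.0, -385.0, 532.0], [605.0, -367.0, 513.0], [610.0, -360.0, 570.0], [614.0, -355.0, 513.0], [617.0, -351.0, 574.0]]
side 60 150 1772
[[534.0, 38.0, 61.0], [552.0, 67.0, 62.0], [555.0, 120.0, 63.0], [579.0, 18.0, 61.0], [588.0, 34.0, 62.0], [591.0, 87.0, 91.0], [598.0, 85.0, 95.0], [610.0, 67.0, 96.0]]
side 150 300 1099
[[250.0, -504.0, 152.0], [259.0, -529.0, 229.0], [272.0, -537.0, 290.0], [277.0, -550.0, 168.0], [291.0, -560.0, 234.0], [305.0, -573.0, 221.0], [318.0, -583.0, 243.0], [331.0, -596.0, 221.0]]
side 300 500 2853
[[250.0, -510.0, 321.0], [270.0, -521.0, 376.0], [278.0, -539.0, 350.0], [292.0, -556.0, 347.0], [309.0, -568.0, 320.0], [328.0, -584.0, 370.0], [535.0, -448.0, 347.0], [553.0, -431.0, 304.0]]
[  3.12712467 -56.70806213 -32.30180849] 164.60061588572378 rx -163.89938411427622
```

arm_command(deltas="0 -2 -1 -3 0 0; 0.3 -5 -3 -10 0 0; 0.6 -8 -5 -17 0 0; 0.8 -12 -7 -24 0 0; 1 -15 -8.5 -31 0 0; 1.2 -18 -10 -38 0 0; 1.5 -21 -12 -45 0 0; 1.8 -24 -13.7 -52 0 0; 2 -27 -15.4 -59 0 0; 2.2 -30 -17 -66 0 0; 2.4 -33 -19 -73 0 0; 2.6 -36 -20.5 -80 0 0; 2.8 -39 -22 -87 0 0; 3 -42 -24 -94 0 0; 3 -45 -25.5 -101 0 0; 3 -48 -27.3 -108 0 0; 3.1 -51 -29 -115 0 0; 3.1 -53.5 -30.5 -122 0 0; 3.1 -55.5 -31.5 -129 0 0; 3.1 -56.7 -32.3 -136 0 0")

```text
clock: 2.77
tcp_pos: [608.9, 66.2, 200.0]
tcp_rot: [0.69, 0.157, -0.689, 0.157]
ft_force: [0.8, 0.4, 0.3]
opening: 85.6
```

arm_command(deltas="0 0 0 -7 0 0; 0 0 0 -14 0 0; 0 0 0 -21 0 0; 0 0 0 -26 0 0; 0 0 0 -28 0 0; 0 0 0 -28 0 0; 0 0 0 -28 0 0")

```text
clock: 3.35
tcp_pos: [606.9, 68.3, 200.2]
tcp_rot: [-0.632, -0.318, 0.632, -0.318]
ft_force: [-0.2, -0.9, 0.6]
opening: 85.2
```

```bash
python3 - <<'E'
from h import *
s=state();print(s["tcp_pos"].round(1),s["qpos"].round(3),s["ft_force"],s["torque"]);M=R.from_quat(s["tcp_rot"]).as_matrix();print(M.round(3),np.degrees(np.arctan2(M[1,1],M[0,1])))
im=get_image("wrist");cv2.imwrite("pics/w1.png",im["pixels"])
for P in((607,68.3,97),(607,68.3,68),(636,67.7,68)):print(np.round(proj(im,P),1))
for l in("dial","dial_grip","dial_pointer"):
  for x in boxes_of("wrist",l)[:2]:
    u,v=x["position"][0]*640,x["position"][1]*400;print(l,round(x["confidence"],2),round(u,1),round(v,1),px_d(im,u,v).round(1))
E
```

```text
[606.9  68.3 200.2] [-0.009  0.459 -0.073  1.039  0.    -2.512] [-0.19657422 -0.89191893  0.55787674] [ 0.05470446 -0.04261217  0.00847038]
[[-0.     0.803 -0.596]
 [ 0.    -0.596 -0.803]
 [-1.    -0.     0.   ]] -36.588345421940325
[319.7 195.1]
[319.6 184.9]
[298.9 156.7]
dial 0.94 319.0 180.3 [616.6  61.9  97.5]
dial_grip 0.82 315.3 182.1 [617.   64.9  97. ]
dial_grip 0.5 332.3 198.7 [598.8  62.5  96.1]
dial_pointer 0.9 317.6 183.7 [614.9  64.3  96.5]
dial_pointer 0.69 255.3 310.9 [516.3 227.8   3.8]
```

View pics/w1.png

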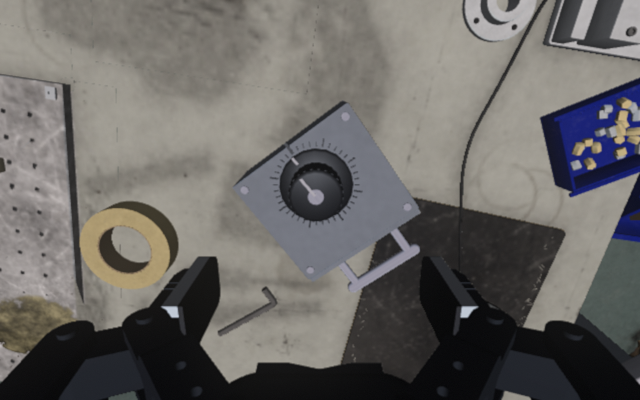

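```bash
cat > z.py <<'E'
import cv2,sys
p,x0,y0,w,h,k,o=sys.argv[1:]
x0,y0,w,h,k=map(int,(x0,y0,w,h,k))
cv2.imwrite(o,cv2.resize(cv2.imread(p)[y0:y0+h,x0:x0+w],None,fx=k,fy=k,interpolation=2))
E
python3 z.py pics/w1.png 265 130 100 95 6 pics/w1c.png
```

```text
(no output)
```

View pics/w1c.png

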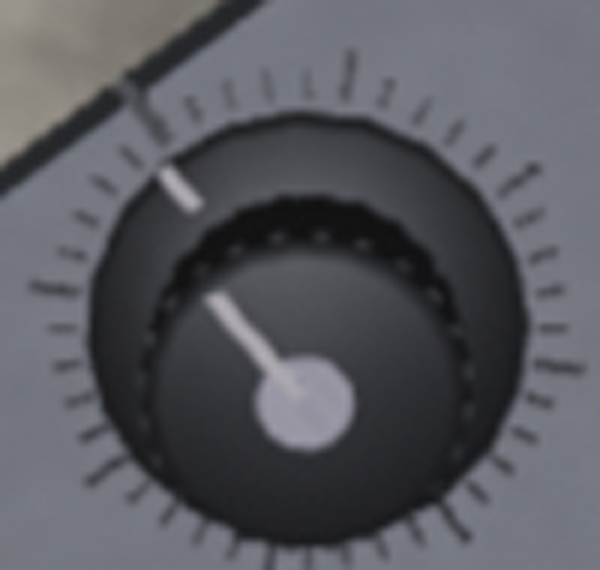

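```bash
cat >> h.py <<'E'
def ellipse_axis(pts,im,z):
    W=np.array([px_z(im,*p,z) for p in pts])[:,:2]
    A=np.c_[2*W,np.ones(len(W))];s=np.linalg.lstsq(A,(W**2).sum(1),rcond=None)[0]
    return s[:2],np.sqrt(s[2]+s[:2]@s[:2])
E
python3 - <<'E'
from h import *
im=get_image("wrist")
c=lambda x,y:(265+(x+.5)/6-.5,130+(y+.5)/6-.5)
# knob top
kt=[c(*p) for p in((142,390),(195,285),(310,250),(420,290),(470,390),(440,500),(305,545),(180,495))]
print(ellipse_axis(kt,im,97))
sk=[c(*p) for p in((90,310),(135,195),(210,133),(300,113),(385,123),(460,180),(510,255),(527,330))]
a,r=ellipse_axis(sk,im,68);print(a,r)
cap=px_z(im,*c(305,402),97);print("cap",cap)
def ang(p,z,a):
    w=px_z(im,*c(*p),z)[:2]-a;return np.degrees(np.arctan2(w[1],w[0])),np.hypot(*w)
for ax in(a,cap[:2]):
  print("ptr",ang((163,170),68,ax),ang((200,210),68,ax),"m0 out",ang((128,85),62.5,ax),"m0 in",ang((158,133),62.5,ax),
   "m10",ang((583,369),62.5,ax),"m30",ang((33,287),62.5,ax),"m5",ang((352,55),62.5,ax),"m20",ang((463,538),62.5,ax))
print("line on top", ang((212,297),97,cap[:2]))
E
```

```text
(array([607.66322371,  71.43044658]), np.float64(20.207874426207432))
[609.22995521  70.74773067] 30.022553759165923
cap [607.95773661  71.62777941  97.        ]
ptr (np.float64(4.430722008771673), np.float64(29.483864434099452)) (np.float64(4.200485798684261), np.float64(22.12537961131922)) m0 out (np.float64(-0.1508788881356422), np.float64(40.8870969519398)) m0 in (np.float64(1.1323531865409497), np.float64(33.27919018648494)) m10 (np.float64(-137.20848913494535), np.float64(39.7686956852575)) m30 (np.float64(46.56497939790258), np.float64(38.661923242213405)) m5 (np.float64(-46.0622493250389), np.float64(37.476415999199936)) m20 (np.float64(177.84362050012047), np.float64(39.93565433430513))
ptr (np.float64(2.609438859516141), np.float64(30.69980282748712)) (np.float64(1.8174865236733724), np.float64(23.349912965017566)) m0 out (np.float64(-1.342097458307609), np.float64(42.170742480393535)) m0 in (np.float64(-0.3688403957609904), np.float64(34.54562558124902)) m10 (np.float64(-135.01544586602097), np.float64(39.46185166551223)) m30 (np.float64(44.31409816834644), np.float64(38.9275974514514)) m5 (np.float64(-45.6134009101023), np.float64(38.99409291515233)) m20 (np.float64(179.07674936151417), np.float64(38.640171806860074))
line on top (np.float64(3.5560745883275247), np.float64(17.682900257032966))
```

```bash
python3 - <<'E'
from h import *
im=get_image("side");print(px_z(im,230+309/4,150+209.5/4,97))
P=px_z(im,230+309/4,150+209.5/4,97);print(im["z_map"][202,307],px_d(im,307,202),px_d(im,304,204))
E
```

```text
[605.44397404  72.57419728  97.        ]
826.0812 [606.45709574  71.19478512  96.79975257] [609.78260332  80.33452546  97.33193469]
```

arm_command(deltas="1 -0.05 -0.1 0 0 0; 3 -0.1 -0.2 0 0 0; 5.5 -0.15 -0.2 0 0 0; 8 -0.15 -0.2 0 0 0; 10 -0.15 -0.2 0 0 0; 11.5 -0.15 -0.2 0 0 0; 12.5 -0.15 -0.2 0 0 0; 13 -0.15 -0.2 0 0 0; 13 -0.15 -0.2 0 0 0; 13 -0.15 -0.2 0 0 0")

```text
clock: 4.48
tcp_pos: [607.3, 70.8, 70.6]
tcp_rot: [0.632, 0.318, -0.631, 0.318]
ft_force: [0.8, 0.6, -0.5]
opening: 85.1
```

```bash
cat > st.py <<'E'
from h import *
s=state();M=R.from_quat(s["tcp_rot"]).as_matrix()
print("t",round(float(s["clock"]),2),s["tcp_pos"].round(1),"F",s["ft_force"].round(2),"T",s["torque"].round(3),"open",round(float(s["opening"]),1),"yaw",round(np.degrees(np.arctan2(M[1,1],M[0,1])),2),"q6",s["qpos"].round(3))
E
cat > pic.py <<'E'
from h import *
import sys
im=get_image(sys.argv[1]);cv2.imwrite(sys.argv[2],im["pixels"])
E
python3 st.py; python3 pic.py wrist pics/w2.png;python3 z.py pics/w2.png 140 100 360 300 2 pics/w2c.png
```

```text
t 4.48 [607.3  70.8  70.6] F [ 0.81  0.59 -0.45] T [ 0.034 -0.051 -0.013] open 85.1 yaw -36.53 q6 [-0.005  0.58  -0.23   0.76  -0.    -2.509]
```

View pics/w2c.png

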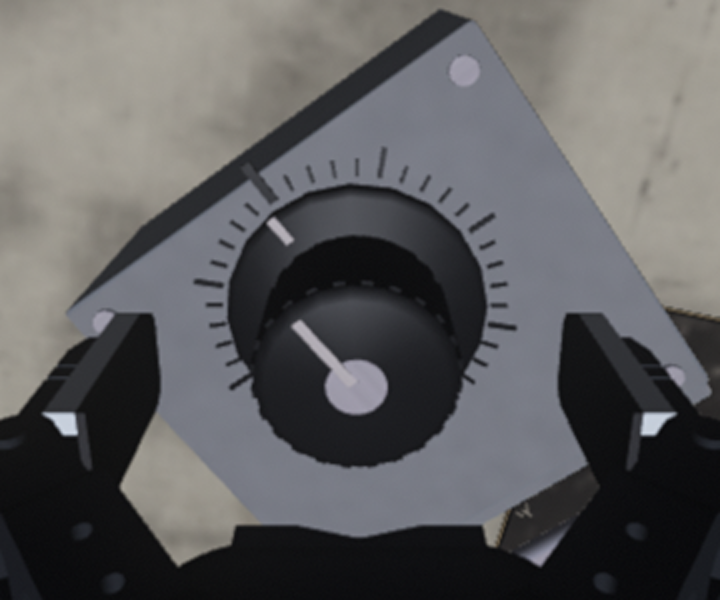

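```bash
cat > ptr.py <<'E'
from h import *
def run(im,x0,y0,k,skirt,tip,inn,marks):
    c=lambda p:(x0+(p[0]+.5)/k-.5,y0+(p[1]+.5)/k-.5)
    a,r=ellipse_axis([c(p) for p in skirt],im,68);print("skirt",a.round(1),r.round(1))
    def ang(p,z,a=a):
        w=px_z(im,*c(p),z)[:2]-a;return round(float(np.degrees(np.arctan2(w[1],w[0]))),2),round(float(np.hypot(*w)),1)
    W={n:px_z(im,*c(p),62.3)[:2] for n,p in marks.items()}
    # scale center: fit circle similarity using long marks outer ends
    print("ptr",ang(tip,68),ang(inn,68));print({n:ang(p,62.3) for n,p in marks.items()})
E
python3 - <<'E'
from ptr import *
im=get_image("wrist")
run(im,140,100,2,[(228,300),(240,250),(270,212),(310,192),(358,185),(400,192),(445,218),(475,260),(486,300)],(269,220),(290,243),
 {"0o":(248,167),"0i":(270,199),"5":(384,148),"10":(494,215),"15":(516,327),"35":(195,281),"30":(231,388)})
E
```

```text
skirt [609.9  70.6] 30.1
ptr (5.24, 29.2) (5.98, 22.1)
{'0o': (0.47, 40.8), '0i': (1.96, 31.9), '5': (-46.35, 37.6), '10': (-93.38, 38.5), '15': (-138.04, 40.1), '35': (47.15, 38.9), '30': (92.01, 40.4)}
```

arm_command(deltas="0 0 0 0 0 0; 0 0 0 0 0 0; 0 0 0 0 0 0; 0 0 0 0 0 0; 0 0 0 0 0 0; 0 0 0 0 0 0; 0 0 0 0 0 0; 0 0 0 0 0 0", jaw=0, squeeze=40)

```text
clock: 5.25
tcp_pos: [607.6, 71.3, 71.1]
tcp_rot: [0.632, 0.318, -0.631, 0.318]
ft_force: [-0.8, 2.2, 5.5]
opening: 39.7
```

```bash
python3 st.py
```

```text
t 5.25 [607.6  71.3  71.1] F [-0.84  2.18  5.48] T [ 0.456 -0.011  0.09 ] open 39.7 yaw -36.5 q6 [-4.000e-03  5.800e-01 -2.300e-01  7.590e-01  1.000e-03 -2.509e+00]
```

arm_command(deltas="0 0 0 1 0 0; 0 0 0 3 0 0; 0 0 0 6 0 0; 0 0 0 9 0 0; 0 0 0 12 0 0; 0 0 0 15 0 0; 0 0 0 18 0 0; 0 0 0 21 0 0; 0 0 0 24 0 0; 0 0 0 26.5 0 0; 0 0 0 28.5 0 0; 0 0 0 30 0 0; 0 0 0 31 0 0; 0 0 0 31.5 0 0; 0 0 0 31.5 0 0; 0 0 0 31.5 0 0; 0 0 0 31.5 0 0")

```text
clock: 6.67
tcp_pos: [607.7, 71.4, 71.1]
tcp_rot: [0.695, 0.135, -0.693, 0.135]
ft_force: [0.5, 2.3, 5.3]
opening: 39.5
```

```bash
python3 st.py; python3 pic.py wrist pics/w3.png;python3 z.py pics/w3.png 140 100 360 300 2 pics/w3c.png
```

```text
t 6.67 [607.7  71.4  71.1] F [0.49 2.28 5.35] T [ 0.472 -0.042 -0.01 ] open 39.5 yaw -68.01 q6 [-4.000e-03  5.800e-01 -2.300e-01  7.590e-01  1.000e-03 -1.959e+00]
```

View pics/w3c.png

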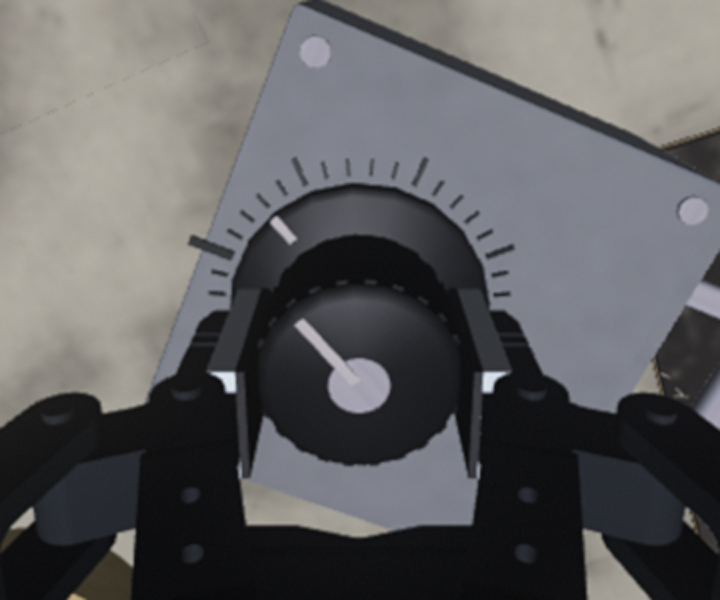

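```bash
python3 z.py pics/w3.png 220 160 100 80 8 pics/w3d.png; python3 - <<'E'
from ptr import *
im=get_image("wrist")
run(im,140,100,2,[(240,260),(270,212),(310,192),(358,184),(400,192),(445,216),(475,255)],(272,220),(293,241),
 {"0o":(190,240),"0i":(233,256),"5":(296,157),"10":(424,157),"15":(513,248)})
E
```

```text
skirt [609.3  69.3] 29.4
ptr (-25.54, 28.4) (-25.46, 21.5)
{'0o': (2.59, 41.8), '0i': (3.56, 31.1), '5': (-45.8, 36.8), '10': (-91.97, 37.3), '15': (-140.05, 38.7)}
```

View pics/w3d.png

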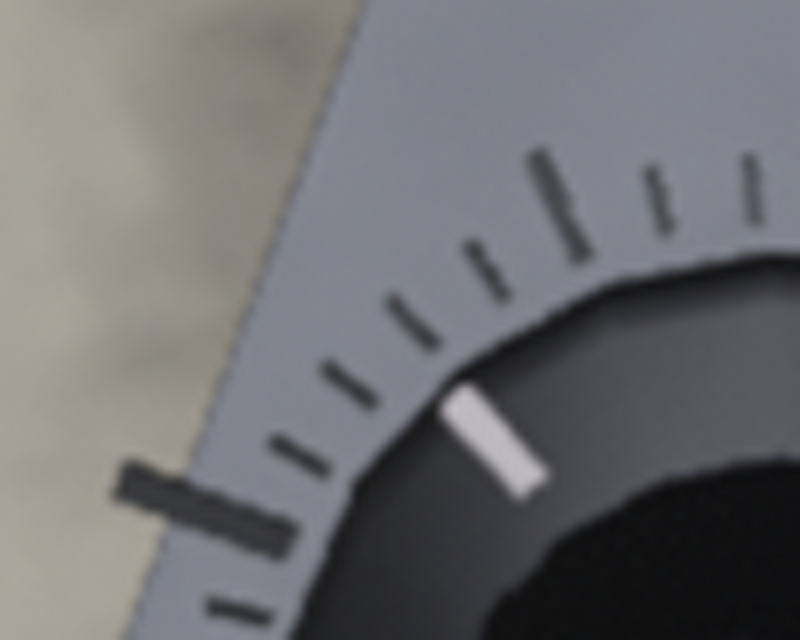

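arm_command(deltas="0 0 0 0 0 0; 0 0 0 0 0 0; 0 0 0 0 0 0; 0 0 0 0 0 0; 0 0 0 0 0 0; 0 0 0 -1 0 0; 0 0 0 -3 0 0; 0 0 0 -6 0 0; 0 0 0 -9 0 0; 0 0 0 -12 0 0; 0 0 0 -15 0 0; 0 0 0 -18 0 0; 0 0 0 -21 0 0; 0 0 0 -24 0 0; 0 0 0 -27 0 0; 0 0 0 -30 0 0; 0 0 0 -33 0 0; 0 0 0 -36 0 0; 0 0 0 -38.5 0 0; 0 0 0 -40 0 0")

```text
clock: 8.43
tcp_pos: [607.6, 71.3, 71.1]
tcp_rot: [0.606, 0.365, -0.605, 0.365]
ft_force: [-0.5, 3.0, 5.5]
opening: 39.5
```

```bash
python3 st.py
```

```text
t 8.43 [607.6  71.3  71.1] F [-0.51  3.    5.46] T [ 0.487  0.049 -0.071] open 39.5 yaw -27.92 q6 [-4.000e-03  5.800e-01 -2.300e-01  7.600e-01  1.000e-03 -2.659e+00]
```

arm_command(deltas="0 0 0 -2 0 0; 0 0 0 -4 0 0; 0 0 0 -6 0 0; 0 0 0 -8 0 0; 0 0 0 -10 0 0; 0 0 0 -11 0 0; 0 0 0 -12 0 0; 0 0 0 -12.5 0 0; 0 0 0 -12.5 0 0; 0 0 0 -12.5 0 0")

```text
clock: 9.27
tcp_pos: [607.5, 71.2, 71.1]
tcp_rot: [0.564, 0.428, -0.562, 0.428]
ft_force: [-0.6, 2.0, 5.3]
opening: 40.1
```

```bash
python3 st.py; python3 pic.py wrist pics/w4.png;python3 z.py pics/w4.png 140 100 360 300 2 pics/w4c.png
```

```text
t 9.27 [607.5  71.2  71.1] F [-0.61  1.98  5.31] T [ 0.535  0.085 -0.022] open 40.1 yaw -15.51 q6 [-4.000e-03  5.800e-01 -2.300e-01  7.600e-01  1.000e-03 -2.875e+00]
```

View pics/w4c.png

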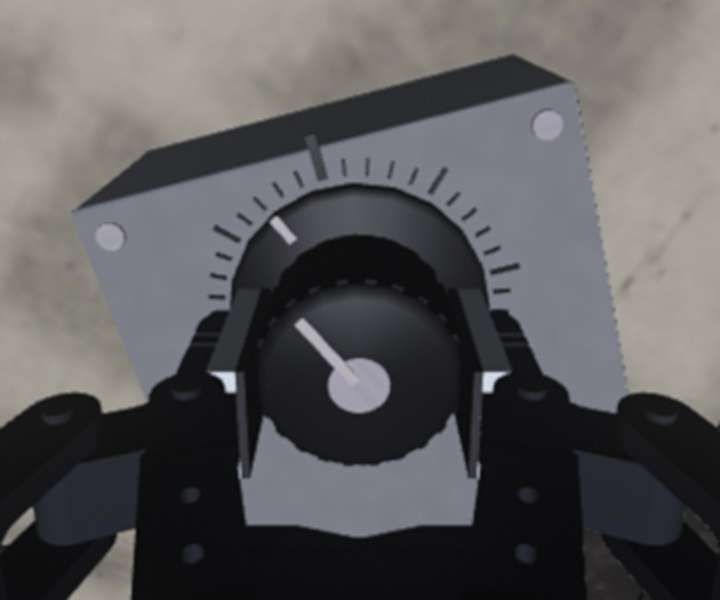

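```bash
python3 z.py pics/w4.png 230 160 170 100 4 pics/w4d.png; python3 - <<'E'
from ptr import *
from scipy.optimize import least_squares
im=get_image("wrist")
def c(p):return (140+(p[0]+.5)/2-.5,100+(p[1]+.5)/2-.5)
mk={0:(311,135),5:(445,168),10:(518,266),35:(216,228)}
sm={1:(344,159),2:(368,159),3:(393,161),4:(417,169),6:(461,181),7:(478,198),8:(488,219),39:(294,172),38:(274,184),37:(253,199),36:(237,212)}
def res(x):
    cx,cy,y,r5,r1,r0=x;o=[]
    for d,is5 in((mk,1),(sm,0)):
        for n,p in d.items():
            r=r0 if n==0 else(r5 if is5 else r1);a=y-np.radians(9*n)
            w=np.array([cx+r*np.cos(a),cy+r*np.sin(a),62.2]);o+=list(np.subtract(proj(im,w),c(p)))
    return o
s=least_squares(res,[607,70,0,38,36,40],loss='soft_l1');x=s.x;print(x.round(2),"yaw",np.degrees(x[2]),"rms",np.sqrt(np.mean(np.square(res(x)))))
for t in((272,220),(293,241)):
    w=px_z(im,*c(t),68)[:2]-x[:2];print(np.degrees(np.arctan2(w[1],w[0])-x[2]),np.hypot(*w))
E
```

```text
[607.98  71.08   0.    38.96  36.5   43.14] yaw 0.027301383085993454 rms 1.4384625323002407
24.96573268405024 30.80695212334151
24.481186718781977 23.999091474636217
```

View pics/w4d.png

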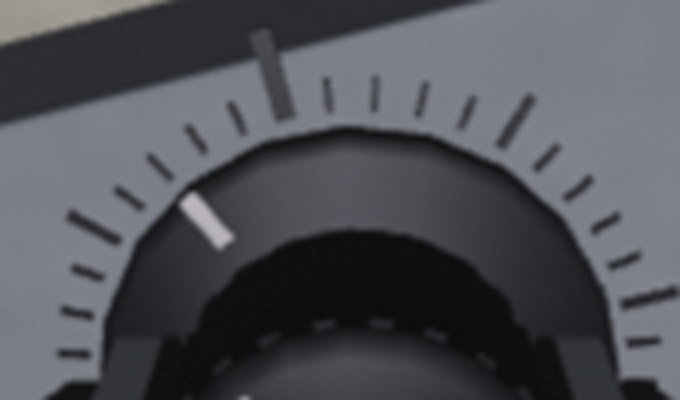

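arm_command(deltas="0 0 0 -0.5 0 0; 0 0 0 -1 0 0; 0 0 0 -1.5 0 0; 0 0 0 -1.5 0 0; 0 0 0 -1.5 0 0; 0 0 0 -1.5 0 0; 0 0 0 -1.5 0 0; 0 0 0 -1.5 0 0; 0 0 0 -1.5 0 0; 0 0 0 -1.5 0 0")

```text
clock: 10.2
tcp_pos: [607.5, 71.2, 71.1]
tcp_rot: [0.558, 0.435, -0.557, 0.435]
ft_force: [0.2, 2.0, 4.8]
opening: 39.6
```

```bash
python3 st.py
```

```text
t 10.2 [607.5  71.2  71.1] F [0.15 2.01 4.8 ] T [ 0.507  0.025 -0.015] open 39.6 yaw -14.02 q6 [-4.000e-03  5.800e-01 -2.300e-01  7.600e-01  1.000e-03 -2.901e+00]
```

arm_command(deltas="0 0 0 0.5 0 0; 0 0 0 1.5 0 0; 0 0 0 3 0 0; 0 0 0 4.5 0 0; 0 0 0 6 0 0; 0 0 0 7.5 0 0; 0 0 0 9 0 0; 0 0 0 10.5 0 0; 0 0 0 12 0 0; 0 0 0 13.5 0 0; 0 0 0 15 0 0; 0 0 0 16.5 0 0; 0 0 0 18 0 0; 0 0 0 19.5 0 0; 0 0 0 21 0 0; 0 0 0 22.5 0 0; 0 0 0 24 0 0; 0 0 0 25.5 0 0; 0 0 0 27 0 0; 0 0 0 28.5 0 0")

```text
clock: 11.87
tcp_pos: [607.6, 71.3, 71.1]
tcp_rot: [0.648, 0.284, -0.647, 0.284]
ft_force: [-0.4, 4.1, 5.7]
opening: 39.7
```

```bash
python3 st.py
```

```text
t 11.87 [607.6  71.3  71.1] F [-0.41  4.05  5.7 ] T [0.487 0.093 0.112] open 39.7 yaw -42.57 q6 [-4.000e-03  5.800e-01 -2.300e-01  7.590e-01  1.000e-03 -2.403e+00]
```

arm_command(deltas="0 0 0 1.5 0 0; 0 0 0 3 0 0; 0 0 0 4.5 0 0; 0 0 0 6 0 0; 0 0 0 7.5 0 0; 0 0 0 9 0 0; 0 0 0 10.5 0 0; 0 0 0 12 0 0; 0 0 0 13.5 0 0; 0 0 0 15 0 0; 0 0 0 16.5 0 0; 0 0 0 18 0 0; 0 0 0 19.5 0 0; 0 0 0 21 0 0; 0 0 0 22 0 0; 0 0 0 23 0 0; 0 0 0 23.5 0 0; 0 0 0 24 0 0; 0 0 0 24.5 0 0; 0 0 0 25 0 0")

```text
clock: 13.53
tcp_pos: [607.7, 71.4, 71.1]
tcp_rot: [0.694, 0.138, -0.693, 0.138]
ft_force: [-0.3, 1.9, 5.0]
opening: 39.8
```

```bash
python3 st.py
```

```text
t 13.53 [607.7  71.4  71.1] F [-0.26  1.89  5.01] T [0.485 0.04  0.113] open 39.8 yaw -67.52 q6 [-4.000e-03  5.800e-01 -2.300e-01  7.590e-01  1.000e-03 -1.967e+00]
```

arm_command(deltas="0 0 0 0.5 0 0; 0 0 0 1 0 0; 0 0 0 1.5 0 0; 0 0 0 2 0 0; 0 0 0 2.5 0 0; 0 0 0 3 0 0; 0 0 0 3.5 0 0; 0 0 0 4 0 0; 0 0 0 4.5 0 0; 0 0 0 5 0 0; 0 0 0 5.5 0 0; 0 0 0 6 0 0; 0 0 0 6.5 0 0")

```text
clock: 14.62
tcp_pos: [607.7, 71.4, 71.1]
tcp_rot: [0.701, 0.099, -0.7, 0.098]
ft_force: [-0.6, 2.2, 5.9]
opening: 39.6
```

```bash
python3 st.py
```

```text
t 14.62 [607.7  71.4  71.1] F [-0.57  2.23  5.88] T [ 0.457 -0.012  0.028] open 39.6 yaw -74.02 q6 [-4.000e-03  5.800e-01 -2.300e-01  7.590e-01  1.000e-03 -1.854e+00]
```

arm_command(deltas="0 0 0 0.3 0 0; 0 0 0 0.6 0 0; 0 0 0 0.9 0 0; 0 0 0 1.2 0 0; 0 0 0 1.5 0 0")

```text
clock: 15.03
tcp_pos: [607.7, 71.4, 71.1]
tcp_rot: [0.702, 0.089, -0.701, 0.089]
ft_force: [0.0, 2.5, 5.6]
opening: 39.6
```

```bash
python3 st.py
```

```text
t 15.03 [607.7  71.4  71.1] F [0.   2.53 5.64] T [ 0.463 -0.007  0.127] open 39.6 yaw -75.5 q6 [-4.000e-03  5.800e-01 -2.300e-01  7.590e-01  1.000e-03 -1.828e+00]
```

arm_command(deltas="0 0 0 0.3 0 0; 0 0 0 0.6 0 0; 0 0 0 0.9 0 0; 0 0 0 1.2 0 0; 0 0 0 1.5 0 0")

```text
clock: 15.45
tcp_pos: [607.7, 71.4, 71.1]
tcp_rot: [0.703, 0.08, -0.702, 0.08]
ft_force: [-0.5, 2.1, 4.8]
opening: 39.8
```

```bash
python3 st.py
```

```text
t 15.45 [607.7  71.4  71.1] F [-0.45  2.08  4.82] T [ 0.497 -0.03   0.142] open 39.8 yaw -77.0 q6 [-4.000e-03  5.800e-01 -2.300e-01  7.590e-01  1.000e-03 -1.802e+00]
```

arm_command(deltas="0 0 0 0.3 0 0; 0 0 0 0.6 0 0; 0 0 0 0.9 0 0; 0 0 0 1.2 0 0")

```text
clock: 15.78
tcp_pos: [607.7, 71.4, 71.1]
tcp_rot: [0.704, 0.073, -0.703, 0.072]
ft_force: [0.4, 1.7, 5.9]
opening: 39.5
```

```bash
python3 st.py
```

```text
t 15.78 [607.7  71.4  71.1] F [0.45 1.67 5.88] T [ 0.472 -0.014  0.101] open 39.5 yaw -78.21 q6 [-4.000e-03  5.800e-01 -2.300e-01  7.590e-01  1.000e-03 -1.781e+00]
```

arm_command(deltas="0 0 0 0.3 0 0; 0 0 0 0.6 0 0; 0 0 0 0.9 0 0; 0 0 0 1.2 0 0; 0 0 0 1.5 0 0")

```text
clock: 16.2
tcp_pos: [607.7, 71.4, 71.1]
tcp_rot: [0.705, 0.064, -0.704, 0.063]
ft_force: [-0.0, 1.8, 4.7]
opening: 39.6
```

```bash
python3 st.py
```

```text
t 16.2 [607.7  71.4  71.1] F [-0.05  1.8   4.72] T [0.477 0.014 0.045] open 39.6 yaw -79.71 q6 [-4.000e-03  5.800e-01 -2.300e-01  7.590e-01  1.000e-03 -1.755e+00]
```

arm_command(deltas="0 0 0 0.3 0 0; 0 0 0 0.6 0 0; 0 0 0 0.9 0 0; 0 0 0 1.2 0 0; 0 0 0 1.5 0 0")

```text
clock: 16.62
tcp_pos: [607.7, 71.4, 71.1]
tcp_rot: [0.706, 0.055, -0.704, 0.054]
ft_force: [0.4, 2.6, 5.9]
opening: 39.4
```

```bash
python3 st.py
```

```text
t 16.62 [607.7  71.4  71.1] F [0.43 2.63 5.86] T [ 0.492 -0.034  0.086] open 39.4 yaw -81.21 q6 [-4.000e-03  5.800e-01 -2.300e-01  7.590e-01  1.000e-03 -1.728e+00]
```

arm_command(deltas="0 0 0 0.3 0 0; 0 0 0 0.6 0 0; 0 0 0 0.9 0 0; 0 0 0 1.2 0 0; 0 0 0 1.5 0 0")

```text
clock: 17.03
tcp_pos: [607.7, 71.3, 71.1]
tcp_rot: [0.706, 0.045, -0.705, 0.045]
ft_force: [-0.3, 2.2, 5.2]
opening: 39.8
```

```bash
python3 st.py
```

```text
t 17.03 [607.7  71.3  71.1] F [-0.27  2.25  5.18] T [ 0.555 -0.03   0.116] open 39.8 yaw -82.71 q6 [-4.000e-03  5.800e-01 -2.300e-01  7.590e-01  1.000e-03 -1.702e+00]
```

arm_command(deltas="0 0 0 0.3 0 0; 0 0 0 0.6 0 0; 0 0 0 0.9 0 0; 0 0 0 1.2 0 0; 0 0 0 1.5 0 0")

```text
clock: 17.45
tcp_pos: [607.7, 71.4, 71.1]
tcp_rot: [0.707, 0.036, -0.706, 0.035]
ft_force: [-0.4, 2.5, 4.9]
opening: 39.6
```

```bash
python3 st.py
```

```text
t 17.45 [607.7  71.4  71.1] F [-0.36  2.45  4.89] T [ 0.462 -0.001  0.077] open 39.6 yaw -84.21 q6 [-4.000e-03  5.800e-01 -2.300e-01  7.590e-01  1.000e-03 -1.676e+00]
```

arm_command(deltas="0 0 0 0.3 0 0; 0 0 0 0.6 0 0; 0 0 0 0.9 0 0; 0 0 0 1.2 0 0; 0 0 0 1.5 0 0")

```text
clock: 17.87
tcp_pos: [607.7, 71.4, 71.1]
tcp_rot: [0.707, 0.027, -0.706, 0.026]
ft_force: [0.1, 2.7, 5.2]
opening: 39.7
```

```bash
python3 st.py
```

```text
t 17.87 [607.7  71.4  71.1] F [0.09 2.7  5.22] T [ 0.482 -0.065  0.082] open 39.7 yaw -85.71 q6 [-4.00e-03  5.80e-01 -2.30e-01  7.59e-01  1.00e-03 -1.65e+00]
```

arm_command(deltas="0 0 0 0.3 0 0; 0 0 0 0.6 0 0; 0 0 0 0.9 0 0; 0 0 0 1.2 0 0; 0 0 0 1.5 0 0")

```text
clock: 18.28
tcp_pos: [607.7, 71.4, 71.1]
tcp_rot: [0.708, 0.018, -0.706, 0.017]
ft_force: [-0.1, 1.7, 5.1]
opening: 39.6
```

```bash
python3 st.py
```

```text
t 18.28 [607.7  71.4  71.1] F [-0.12  1.71  5.14] T [ 0.466 -0.045  0.131] open 39.6 yaw -87.21 q6 [-4.000e-03  5.800e-01 -2.300e-01  7.590e-01  1.000e-03 -1.624e+00]
```

arm_command(deltas="0 0 0 0.3 0 0; 0 0 0 0.6 0 0; 0 0 0 0.9 0 0; 0 0 0 1.2 0 0")

```text
clock: 18.62
tcp_pos: [607.8, 71.4, 71.1]
tcp_rot: [0.708, 0.01, -0.706, 0.009]
ft_force: [0.5, 2.3, 4.6]
opening: 39.7
```

```bash
python3 st.py
```

```text
t 18.62 [607.8  71.4  71.1] F [0.46 2.29 4.57] T [ 0.472 -0.046  0.088] open 39.7 yaw -88.41 q6 [-4.000e-03  5.800e-01 -2.300e-01  7.590e-01  1.000e-03 -1.603e+00]
```

arm_command(deltas="0 0 0 0.3 0 0; 0 0 0 0.6 0 0; 0 0 0 0.9 0 0; 0 0 0 1.2 0 0; 0 0 0 1.5 0 0")

```text
clock: 19.03
tcp_pos: [607.7, 71.4, 71.1]
tcp_rot: [0.708, 0.001, -0.706, 0.0]
ft_force: [-0.3, 3.3, 4.5]
opening: 39.7
```

```bash
python3 st.py
```

```text
t 19.03 [607.7  71.4  71.1] F [-0.33  3.3   4.5 ] T [ 0.407 -0.102  0.088] open 39.7 yaw -89.9 q6 [-4.000e-03  5.800e-01 -2.300e-01  7.590e-01  1.000e-03 -1.577e+00]
```

arm_command(deltas="0 0 0 0.3 0 0; 0 0 0 0.6 0 0; 0 0 0 0.9 0 0; 0 0 0 1.2 0 0; 0 0 0 1.5 0 0")

```text
clock: 19.45
tcp_pos: [607.8, 71.4, 71.1]
tcp_rot: [0.708, -0.008, -0.706, -0.009]
ft_force: [-0.6, 2.7, 4.9]
opening: 39.9
```

```bash
python3 st.py
```

```text
t 19.45 [607.8  71.4  71.1] F [-0.6  2.7  4.9] T [ 0.47  -0.017  0.115] open 39.9 yaw -91.41 q6 [-4.00e-03  5.80e-01 -2.30e-01  7.59e-01  1.00e-03 -1.55e+00]
```

arm_command(deltas="0 0 0 0.3 0 0; 0 0 0 0.6 0 0; 0 0 0 0.9 0 0; 0 0 0 1.2 0 0; 0 0 0 1.5 0 0")

```text
clock: 19.87
tcp_pos: [607.8, 71.4, 71.1]
tcp_rot: [0.708, -0.018, -0.706, -0.018]
ft_force: [0.2, 2.0, 5.7]
opening: 39.8
```

```bash
python3 st.py;python3 pic.py wrist pics/w5.png;python3 z.py pics/w5.png 140 100 360 300 2 pics/w5c.png
```

```text
t 19.87 [607.8  71.4  71.1] F [0.16 1.96 5.7 ] T [ 0.46  -0.092  0.101] open 39.8 yaw -92.9 q6 [-4.000e-03  5.800e-01 -2.300e-01  7.590e-01  1.000e-03 -1.524e+00]
```

View pics/w5c.png

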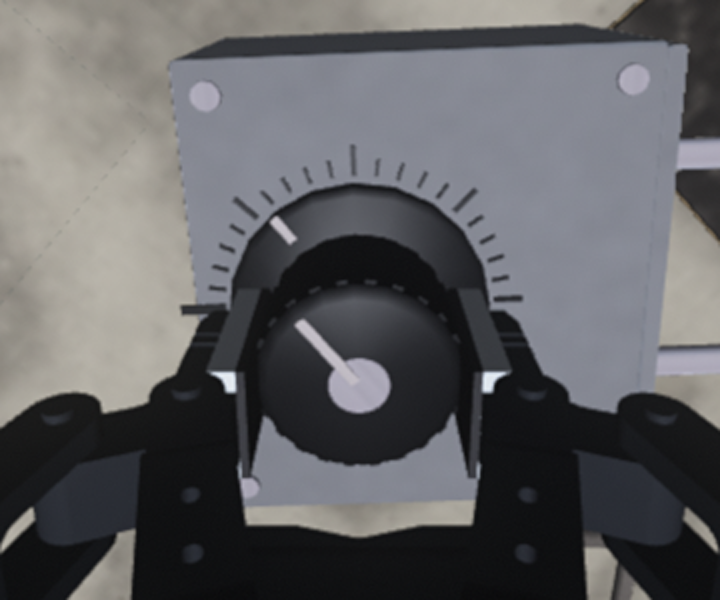

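Pointer still at (272,220) in the crop, so no slip; dial around -52°. Going on.

arm_command(deltas="0 0 0 0.3 0 0; 0 0 0 0.6 0 0; 0 0 0 0.9 0 0; 0 0 0 1.2 0 0; 0 0 0 1.5 0 0")

```text
clock: 20.33
tcp_pos: [607.8, 71.4, 71.1]
tcp_rot: [0.707, -0.027, -0.706, -0.028]
ft_force: [0.6, 1.9, 5.0]
opening: 39.4
```

```bash
python3 st.py
```

```text
t 20.33 [607.8  71.4  71.1] F [0.57 1.92 5.04] T [ 0.54  -0.061  0.064] open 39.4 yaw -94.41 q6 [-4.000e-03  5.800e-01 -2.300e-01  7.590e-01  1.000e-03 -1.498e+00]
```

arm_command(deltas="0 0 0 0.3 0 0; 0 0 0 0.6 0 0; 0 0 0 0.9 0 0; 0 0 0 1.2 0 0; 0 0 0 1.5 0 0")

```text
clock: 20.75
tcp_pos: [607.8, 71.4, 71.1]
tcp_rot: [0.707, -0.036, -0.705, -0.037]
ft_force: [0.9, 2.8, 4.9]
opening: 39.7
```

```bash
python3 st.py
```

```text
t 20.75 [607.8  71.4  71.1] F [0.87 2.83 4.92] T [ 0.508 -0.025  0.125] open 39.7 yaw -95.91 q6 [-4.000e-03  5.800e-01 -2.300e-01  7.590e-01  1.000e-03 -1.472e+00]
```

arm_command(deltas="0 0 0 0.3 0 0; 0 0 0 0.6 0 0; 0 0 0 0.9 0 0; 0 0 0 1.2 0 0")

```text
clock: 21.08
tcp_pos: [607.8, 71.4, 71.1]
tcp_rot: [0.706, -0.043, -0.705, -0.044]
ft_force: [-0.9, 1.7, 5.8]
opening: 39.6
```

```bash
python3 st.py
```

```text
t 21.08 [607.8  71.4  71.1] F [-0.9   1.73  5.75] T [ 0.479 -0.026  0.097] open 39.6 yaw -97.11 q6 [-4.000e-03  5.800e-01 -2.300e-01  7.590e-01  1.000e-03 -1.451e+00]
```

arm_command(deltas="0 0 0 0.3 0 0; 0 0 0 0.6 0 0; 0 0 0 0.9 0 0; 0 0 0 1.2 0 0; 0 0 0 1.5 0 0")

```text
clock: 21.5
tcp_pos: [607.8, 71.3, 71.1]
tcp_rot: [0.706, -0.053, -0.704, -0.053]
ft_force: [1.7, 2.0, 5.2]
opening: 40.0
```

```bash
python3 st.py
```

```text
t 21.5 [607.8  71.3  71.1] F [1.72 2.01 5.24] T [ 0.468 -0.058  0.036] open 40.0 yaw -98.61 q6 [-4.000e-03  5.800e-01 -2.300e-01  7.590e-01  1.000e-03 -1.425e+00]
```

arm_command(deltas="0 0 0 0.3 0 0; 0 0 0 0.6 0 0; 0 0 0 0.9 0 0; 0 0 0 1.2 0 0")

```text
clock: 21.83
tcp_pos: [607.8, 71.4, 71.1]
tcp_rot: [0.705, -0.06, -0.704, -0.061]
ft_force: [0.2, 1.4, 4.4]
opening: 39.6
```

```bash
python3 st.py
```

```text
t 21.83 [607.8  71.4  71.1] F [0.19 1.4  4.4 ] T [ 0.419 -0.112  0.101] open 39.6 yaw -99.81 q6 [-4.000e-03  5.800e-01 -2.300e-01  7.590e-01  1.000e-03 -1.404e+00]
```

arm_command(deltas="0 0 0 0.3 0 0; 0 0 0 0.6 0 0; 0 0 0 0.9 0 0; 0 0 0 1.2 0 0")

```text
clock: 22.17
tcp_pos: [607.8, 71.4, 71.1]
tcp_rot: [0.705, -0.067, -0.703, -0.068]
ft_force: [-0.2, 2.6, 5.3]
opening: 39.6
```

```bash
python3 st.py
```

```text
t 22.17 [607.8  71.4  71.1] F [-0.15  2.59  5.29] T [ 0.443 -0.085  0.153] open 39.6 yaw -101.01 q6 [-4.000e-03  5.800e-01 -2.300e-01  7.590e-01  1.000e-03 -1.383e+00]
```

arm_command(deltas="0 0 0 0.3 0 0; 0 0 0 0.6 0 0; 0 0 0 0.9 0 0")

```text
clock: 22.42
tcp_pos: [607.8, 71.3, 71.1]
tcp_rot: [0.704, -0.073, -0.703, -0.074]
ft_force: [0.3, 2.2, 5.7]
opening: 39.7
```

```bash
python3 st.py
```

```text
t 22.42 [607.8  71.3  71.1] F [0.29 2.22 5.74] T [ 0.487 -0.084  0.12 ] open 39.7 yaw -101.91 q6 [-4.000e-03  5.800e-01 -2.300e-01  7.590e-01  1.000e-03 -1.367e+00]
```

arm_command(deltas="0 0 0 0.3 0 0; 0 0 0 0.6 0 0; 0 0 0 0.9 0 0; 0 0 0 1.2 0 0")

```text
clock: 22.75
tcp_pos: [607.8, 71.4, 71.1]
tcp_rot: [0.703, -0.08, -0.702, -0.081]
ft_force: [-0.0, 2.6, 5.5]
opening: 39.6
```

```bash
python3 st.py
```

```text
t 22.75 [607.8  71.4  71.1] F [-0.03  2.56  5.45] T [ 0.487 -0.05   0.141] open 39.6 yaw -103.1 q6 [-4.000e-03  5.800e-01 -2.300e-01  7.590e-01  1.000e-03 -1.346e+00]
```

```bash
python3 pic.py wrist pics/w6.png;python3 z.py pics/w6.png 140 100 360 300 2 pics/w6c.png; python3 st.py
```

```text
t 22.8 [607.8  71.4  71.1] F [0.17 1.73 5.66] T [ 0.479 -0.063  0.108] open 39.4 yaw -103.11 q6 [-4.000e-03  5.800e-01 -2.300e-01  7.590e-01  1.000e-03 -1.346e+00]
```

View pics/w6c.png

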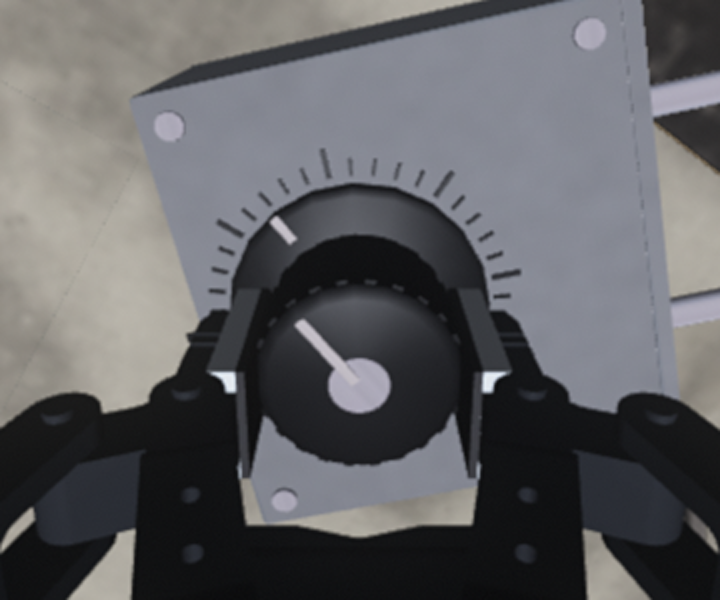

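arm_command(deltas="0 0 0 0.3 0 0; 0 0 0 0.6 0 0; 0 0 0 0.9 0 0; 0 0 0 1.2 0 0")

```text
clock: 23.13
tcp_pos: [607.8, 71.3, 71.1]
tcp_rot: [0.702, -0.088, -0.701, -0.088]
ft_force: [-0.3, 2.3, 5.3]
opening: 39.4
```

```bash
python3 st.py
```

```text
t 23.13 [607.8  71.3  71.1] F [-0.34  2.26  5.32] T [ 0.458 -0.034  0.186] open 39.4 yaw -104.29 q6 [-4.000e-03  5.800e-01 -2.300e-01  7.590e-01  1.000e-03 -1.326e+00]
```

arm_command(deltas="0 0 0 0.2 0 0; 0 0 0 0.4 0 0; 0 0 0 0.6 0 0")

```text
clock: 23.38
tcp_pos: [607.8, 71.3, 71.1]
tcp_rot: [0.702, -0.091, -0.7, -0.092]
ft_force: [-1.1, 1.8, 4.9]
opening: 39.4
```

```bash
python3 st.py
```

```text
t 23.38 [607.8  71.3  71.1] F [-1.1   1.79  4.88] T [ 0.461 -0.117  0.256] open 39.4 yaw -104.88 q6 [-4.000e-03  5.800e-01 -2.300e-01  7.590e-01  1.000e-03 -1.315e+00]
```

arm_command(deltas="0 0 0 0.15 0 0; 0 0 0 0.3 0 0")

```text
clock: 23.55
tcp_pos: [607.8, 71.4, 71.1]
tcp_rot: [0.702, -0.093, -0.7, -0.094]
ft_force: [0.5, 2.5, 5.9]
opening: 39.4
```

```bash
python3 st.py; python3 pic.py wrist pics/w7.png; python3 st.py; python3 z.py pics/w7.png 140 100 360 300 2 pics/w7c.png
```

```text
t 23.55 [607.8  71.4  71.1] F [0.55 2.49 5.88] T [ 0.454 -0.058  0.231] open 39.4 yaw -105.17 q6 [-4.00e-03  5.80e-01 -2.30e-01  7.59e-01  1.00e-03 -1.31e+00]
t 23.6 [607.8  71.4  71.1] F [0.33 2.1  5.62] T [ 0.471 -0.023  0.252] open 39.9 yaw -105.17 q6 [-4.00e-03  5.80e-01 -2.30e-01  7.59e-01  1.00e-03 -1.31e+00]
```

View pics/w7c.png

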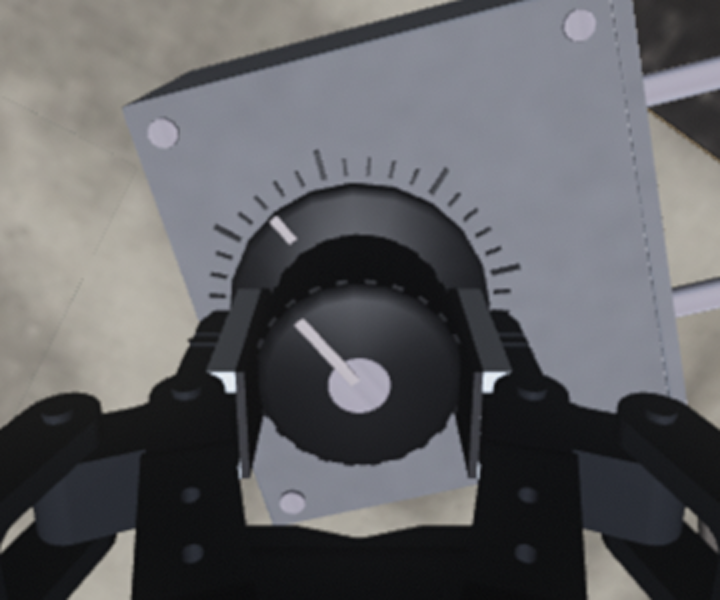

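arm_command(deltas="0 0 0 0 0 0; 0 0 0 0 0 0; 0 0 0 0 0 0; 0 0 0 0 0 0; 0 0 0 0 0 0; 0 0 0 0 0 0; -1 0 0 0 0 0; -3 0 0 0 0 0; -5 0 0 0 0 0; -7 0 0 0 0 0; -9 0 0 0 0 0; -10.5 0 0 0 0 0; -11 0 0 0 0 0; -11 0 0 0 0 0", jaw=100)

```text
clock: 24.77
tcp_pos: [608.1, 70.8, 182.4]
tcp_rot: [0.702, -0.094, -0.7, -0.094]
ft_force: [-0.7, -0.5, -0.6]
opening: 85.6
```

```bash
python3 st.py; python3 pic.py wrist pics/w8.png;  python3 z.py pics/w8.png 120 50 400 300 2 pics/w8c.png; python3 - <<'E'
from h import *
im=get_image("wrist")
for x in boxes_of("wrist","handle_grip"):print(x["confidence"],np.multiply(x["position"],(640,400)))
for P in((497.5,70,44),(607.5,70.8,97)):print(np.round(proj(im,P)))
E
```

```text
t 24.77 [608.1  70.8 182.4] F [-0.67 -0.45 -0.56] T [ 0.047  0.077 -0.042] open 85.6 yaw -105.23 q6 [-0.005  0.472 -0.1    0.996  0.    -1.31 ]
0.64 [441.088 150.08 ]
[449. 148.]
[319. 203.]
```

View pics/w8c.png

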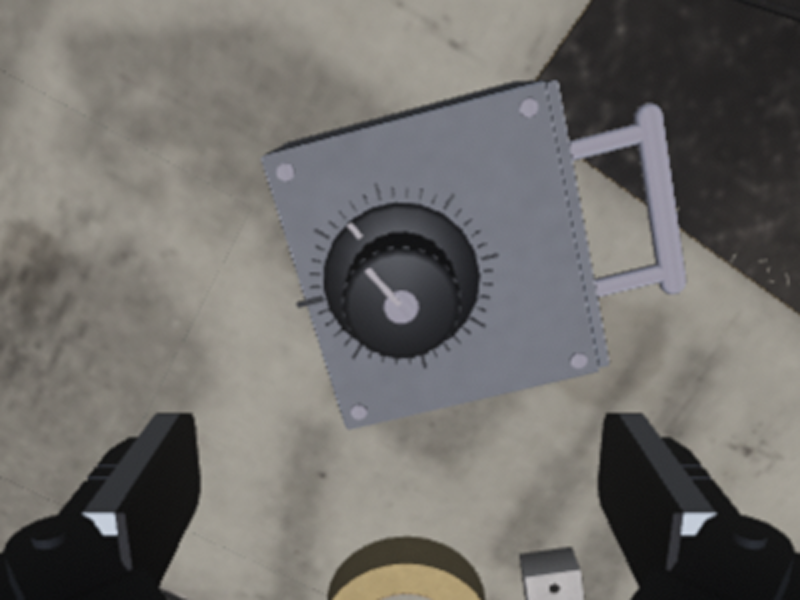

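```bash
python3 - <<'E'
from h import *
im=get_image("wrist")
c=lambda p:(120+(p[0]+.5)/2-.5,50+(p[1]+.5)/2-.5)
e=[px_z(im,*c(p),49) for p in((651,112),(674,283))]; print(np.round(e,1),np.mean(e,0))
for p in((652,130),(662,205),(670,265)):
    u,v=c(p);print(px_d(im,u,v).round(1))
s=state();Rt=R.from_quat(s["tcp_rot"])
for T in((498,70.5,110),):print(Rt.inv().apply(np.array(T)-s["tcp_pos"])/10)
E
```

```text
[[495.9  35.3  49. ]
 [497.5 105.9  49. ]] [496.70333397  70.60468802  49.        ]
[496.4  42.2  48.5]
[497.8  71.9  50.4]
[497.9  97.9  48.8]
[ 6.92486538  2.86089189 10.40114045]
```

arm_command(deltas="0 0.5 2 -3 0 0; 0 1.2 4.5 -6 0 0; 0 2 7 -9 0 0; 0 2.5 9 -12 0 0; 1 2.8 10 -14 0 0; 3 2.88 10.4 -14 0 0; 5 2.88 10.47 -14 0 0; 6.9 2.88 10.47 -14 0 0; 6.9 2.88 10.47 -14 0 0; 6.9 2.88 10.47 -14 0 0", jaw=33)

```text
clock: 25.8
tcp_pos: [496.8, 70.5, 110.0]
tcp_rot: [-0.706, 0.008, 0.708, 0.008]
ft_force: [0.2, 0.2, -0.8]
opening: 27.8
```

```bash
python3 st.py; python3 pic.py wrist pics/w9.png;  python3 z.py pics/w9.png 120 50 400 300 2 pics/w9c.png; python3 - <<'E'
from h import *
s=state();Rt=R.from_quat(s["tcp_rot"])
print(Rt.inv().apply(np.array((497.3,70.6,25.5))-s["tcp_pos"])/10)
E
```

```text
t 25.8 [496.8  70.5 110. ] F [ 0.2   0.25 -0.79] T [-0.082 -0.008  0.047] open 27.8 yaw -91.23 q6 [-0.006  0.362 -0.485  0.728  0.    -1.556]
[ 8.56024373 -0.01150649  0.0536    ]
```

View pics/w9c.png

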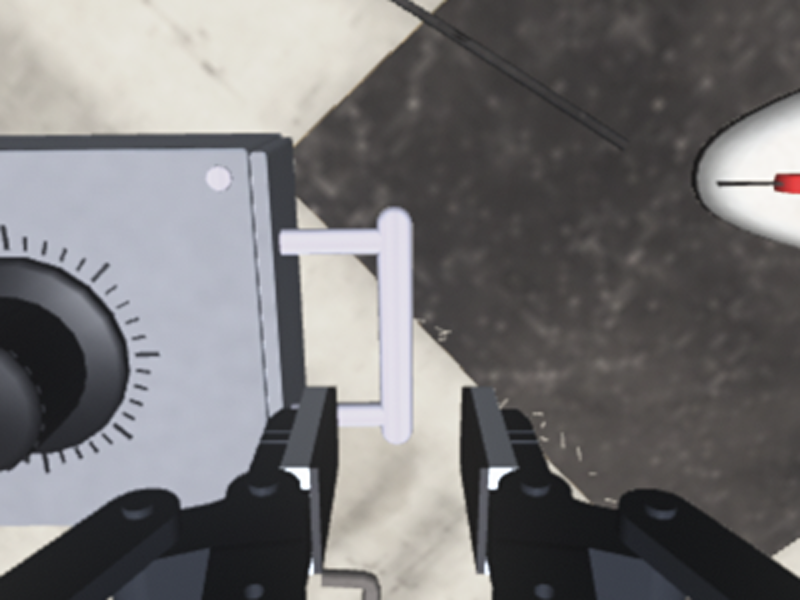

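```bash
python3 - <<'E'
from h import *
im=get_image("wrist");s=state()
c=lambda p:(120+(p[0]+.5)/2-.5,50+(p[1]+.5)/2-.5)
for p in((320,395),(325,430),(290,430),(300,480),(262,485),(255,460),(240,490),(190,505),(140,500),(110,510),(560,500),(660,500)):
    print(p,(px_d(im,*c(p))-s["tcp_pos"]).round(0))
E
```

```text
(320, 395) [ 16. -11.   8.]
(325, 430) [ 13. -11.  24.]
(290, 430) [21. -8. 17.]
(300, 480) [ 16. -12.  42.]
(262, 485) [ 21. -14.  47.]
(255, 460) [27. -7. 27.]
(240, 490) [ 25. -12.  45.]
(190, 505) [ 68.  55. -51.]
(140, 500) [ 39. -13.  49.]
(110, 510) [ 44. -12.  50.]
(560, 500) [-26. -12.  49.]
(660, 500) [-41. -12.  51.]
```

arm_command(deltas="1 0 0 0 0 0; 3 0 0 0 0 0; 5 0 0 0 0 0; 6 0 0 0 0 0; 6.6 0 0 0 0 0; 7 0 0 0 0 0; 7.3 0 0 0 0 0")

```text
clock: 26.48
tcp_pos: [498.7, 70.5, 38.3]
tcp_rot: [0.707, -0.008, -0.707, -0.008]
ft_force: [1.1, -0.4, -0.0]
opening: 28.3
```

```bash
python3 st.py; python3 pic.py side pics/s1.png;  python3 z.py pics/s1.png 220 130 200 150 4 pics/s1c.png
```

```text
t 26.48 [498.7  70.5  38.3] F [ 1.14 -0.43 -0.  ] T [ 0.024 -0.029  0.054] open 28.3 yaw -91.23 q6 [-0.006  0.464 -0.555  0.551 -0.    -1.556]
```

View pics/s1c.png

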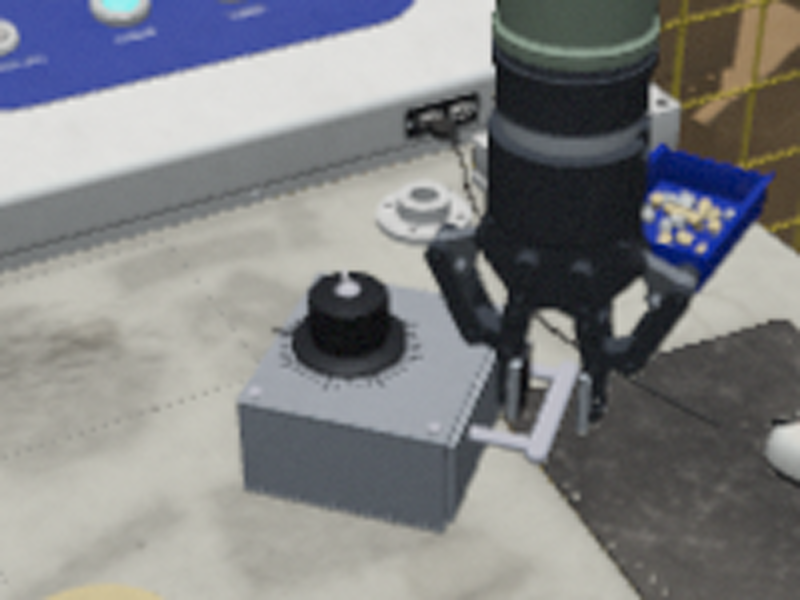

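arm_command(deltas="0.2 0 0 0 0 0; 0.4 0 0 0 0 0; 0.5 0 0 0 0 0; 0.5 0 0 0 0 0")

```text
clock: 26.87
tcp_pos: [498.4, 70.5, 33.4]
tcp_rot: [0.707, -0.008, -0.707, -0.008]
ft_force: [-0.6, -0.0, -0.5]
opening: 28.3
```

```bash
python3 st.py
```

```text
t 26.87 [498.4  70.5  33.4] F [-0.65 -0.01 -0.49] T [-0.05   0.018 -0.032] open 28.3 yaw -91.23 q6 [-0.006  0.472 -0.56   0.539 -0.    -1.556]
```

arm_command(deltas="0 0 0 0 0 0; 0 0 0 0 0 0; 0 0 0 0 0 0; 0 0 0 0 0 0; 0 0 0 0 0 0", jaw=0, squeeze=30)

```text
clock: 27.28
tcp_pos: [497.7, 70.5, 33.5]
tcp_rot: [-0.707, 0.008, 0.707, 0.007]
ft_force: [-3.2, 0.8, 6.2]
opening: 9.6
```

```bash
python3 st.py
```

```text
t 27.28 [497.7  70.5  33.5] F [-3.21  0.75  6.21] T [-0.023  0.712  0.139] open 9.6 yaw -91.22 q6 [-0.006  0.471 -0.56   0.54  -0.    -1.556]
```

arm_command(deltas="0 0 0.1 0 0 0; 0 0 0.2 0 0 0; 0 0 0.3 0 0 0; 0 0 0.4 0 0 0")

```text
clock: 27.62
tcp_pos: [495.3, 70.5, 33.5]
tcp_rot: [0.708, -0.008, -0.706, -0.008]
ft_force: [2.1, -0.6, 1.9]
opening: 9.3
```

```bash
python3 st.py
```

```text
t 27.62 [495.3  70.5  33.5] F [ 2.06 -0.58  1.88] T [ 0.059 -0.362  0.087] open 9.3 yaw -91.23 q6 [-0.006  0.466 -0.569  0.533 -0.    -1.556]
```

arm_command(deltas="0 0 0.1 0 0 0; 0 0 0.2 0 0 0; 0 0 0.2 0 0 0")

```text
clock: 27.87
tcp_pos: [492.5, 70.6, 33.5]
tcp_rot: [0.707, -0.008, -0.707, -0.008]
ft_force: [0.5, -0.1, 2.8]
opening: 9.7
```

```bash
python3 st.py
```

```text
t 27.87 [492.5  70.6  33.5] F [ 0.48 -0.09  2.76] T [-0.05  -0.243  0.097] open 9.7 yaw -91.23 q6 [-0.006  0.463 -0.575  0.532 -0.    -1.555]
```

arm_command(deltas="0 0 0.2 0 0 0; 0 0 0.5 0 0 0; 0 0 0.8 0 0 0; 0 0 1.1 0 0 0; 0 0 1.4 0 0 0; 0 0 1.7 0 0 0; 0 0 2 0 0 0; 0 0 2.3 0 0 0; 0 0 2.6 0 0 0; 0 0 2.9 0 0 0; 0 0 3.2 0 0 0; 0 0 3.4 0 0 0; 0 0 3.5 0 0 0; 0 0 3.6 0 0 0; 0 0 3.6 0 0 0")

```text
clock: 29.12
tcp_pos: [455.9, 71.1, 33.5]
tcp_rot: [-0.707, 0.008, 0.707, 0.007]
ft_force: [1.3, -1.3, 6.2]
opening: 9.5
```

```bash
python3 st.py
```

```text
t 29.12 [455.9  71.1  33.5] F [ 1.31 -1.29  6.22] T [-0.447 -0.132  0.152] open 9.5 yaw -91.24 q6 [-5.000e-03  4.140e-01 -6.670e-01  4.900e-01 -1.000e-03 -1.554e+00]
```

Out about 41.5 mm; go on gently to the end stop.

arm_command(deltas="0 0 0.1 0 0 0; 0 0 0.2 0 0 0; 0 0 0.3 0 0 0; 0 0 0.4 0 0 0; 0 0 0.4 0 0 0")

```text
clock: 29.53
tcp_pos: [452.7, 71.1, 33.5]
tcp_rot: [0.707, -0.008, -0.707, -0.007]
ft_force: [3.0, -2.6, 4.6]
opening: 9.6
```

```bash
python3 st.py
```

```text
t 29.53 [452.7  71.1  33.5] F [ 2.97 -2.56  4.55] T [-0.506 -0.559  0.041] open 9.6 yaw -91.24 q6 [-5.000e-03  4.090e-01 -6.760e-01  4.850e-01 -1.000e-03 -1.554e+00]
```

arm_command(deltas="0 0 0.1 0 0 0; 0 0 0.2 0 0 0; 0 0 0.2 0 0 0")

```text
clock: 29.78
tcp_pos: [452.6, 71.1, 33.5]
tcp_rot: [0.709, -0.008, -0.706, -0.007]
ft_force: [7.4, -3.1, -2.0]
opening: 9.4
```

```bash
python3 st.py
```

```text
t 29.78 [452.6  71.1  33.5] F [ 7.42 -3.12 -1.98] T [-0.554 -1.525  0.101] open 9.4 yaw -91.25 q6 [-5.000e-03  4.070e-01 -6.800e-01  4.810e-01 -1.000e-03 -1.554e+00]
```

arm_command(deltas="0 0 -0.1 0 0 0; 0 0 -0.1 0 0 0; 0 0 -0.1 0 0 0; 0 0 -0.1 0 0 0; 0 0 -0.1 0 0 0; 0 0 -0.1 0 0 0; -0.5 0 -0.1 0 0 0; -1.5 0 -0.1 0 0 0; -3 0 -0.1 0 0 0; -5 0 -0.1 0 0 0; -8 0 -0.1 0 0 0; -11 0 0 0 0 0; -13 0 1 0 0 0; -14 0 3 0 0 0; -15 0 6 0 0 0; -15 0 9 0 0 0; -15 0 10 0 0 0; -15 0 10 0 0 0", jaw=36)

```text
clock: 31.28
tcp_pos: [347.6, 73.8, 183.4]
tcp_rot: [-0.707, 0.007, 0.707, 0.007]
ft_force: [-0.8, -0.6, 0.7]
opening: 31.3
```

```bash
python3 st.py;  python3 pic.py top pics/t2.png;python3 z.py pics/t2.png 200 130 240 180 3 pics/t2c.png; python3 pic.py side pics/s2.png
```

```text
t 31.28 [347.6  73.8 183.4] F [-0.83 -0.62  0.73] T [-0.057 -0.034  0.014] open 31.3 yaw -91.2 q6 [ 1.000e-03  8.000e-03 -7.170e-01  8.470e-01  0.000e+00 -1.549e+00]
```

View pics/t2c.png

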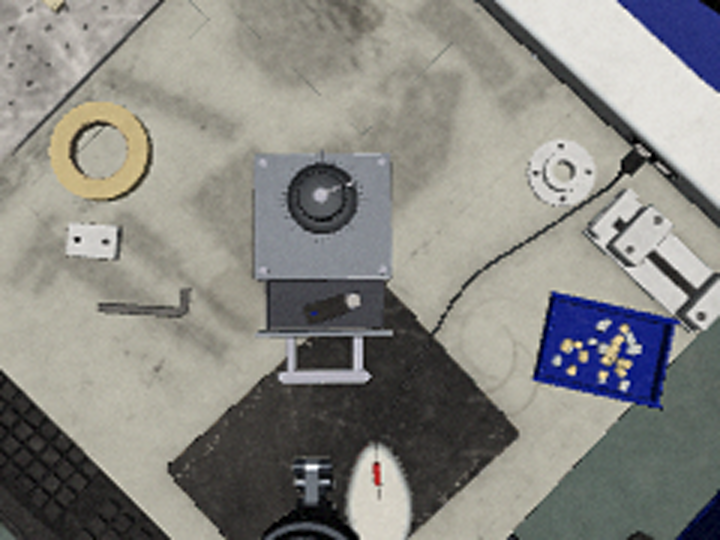

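View pics/s2.png

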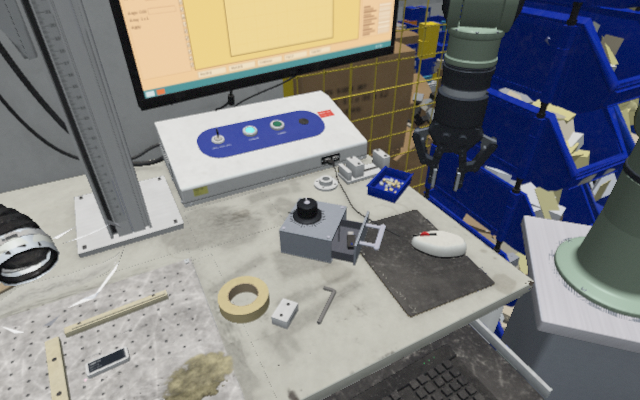

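```bash
python3 - <<'E'
from h import *
im=get_image("top");
for p in((281,378),(369,378)):print(px_z(im,200+p[0]/3,130+p[1]/3,49).round(1))
print(px_d(im,308,256).round(1))
job_done()
E
```

```text
[451.7 108.   49. ]
[450.2  31.   49. ]
[450.9  70.4  47.3]
the job is handed in; nothing more can be done
```

The lock box is open: the combination is dialled, the drawer is all the way out, and the gripper has let go and is clear. I handed the job in at about 31 s; no verdict came back.

- **First two numbers:** I turned the dial right to 3 and paused, then left past 0 to 37 and paused. From the camera and the wrist angle the dial stood at about -27.2° on 3 and about +26.7° on 37; the marks are at ±27°.
- **Stop:** I then turned slowly right until the torque rose from about 0.10 to about 0.25 N m, at roughly 64° right of mark 0. That is about 1° past the end of the stated range for the stop, which is within my angle error. The pointer did not slip in the gripper, and the dial stayed put when I let go.
- **Drawer:** It slid out with about 1–3 N of pull and reached its end stop after 45 mm, at 7 N. In the last top picture the bar handle is at x ≈ 451 mm, against about 497 mm when shut, so the drawer is fully out. The memory stick is visible in it.
- **Other things:** In the last pictures the tray, block, flange, tape roll and hex key look where they were; I compared these by eye only. The last wrist force reading was about 1 N.

The cameras disagreed by 2–3 mm on where the dial's axis is. I used their average, and the gripper closed on the knob with only about 6 N on the wrist.

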